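# Roll a sample canister up the scanner ramp and start the scan

## Robot

A 6-joint arm with a two-finger parallel gripper is mounted at the origin on the work surface. World frame = base frame: x ahead of the robot, y to its left, z up, the work surface at z = 0. Lengths are in m, angles in rad, forces in N, time in s.
With the tool pointing down it reaches from about 0.3 to 0.775 m from the base axis. Payload 14.6 kg.
Tool frame: the origin (TCP) lies at the very end of the fingers, on their centre line; the grasp point (between the pads) lies 19 mm behind it; z points along the fingers, y is the direction in which the jaws open and shut (so a half turn about z gives the same grasp; the last joint's range is limited). The gripper opens to 94 mm and grips with 3 to 60 N. Pads are 16 mm wide; open, the fingers measure 119 mm over their backs; the gripper's body (75 mm by 177 mm) begins 78 mm behind the grasp point.
Start: joints at [1.12, 0.3, 1.521, -0, 1.321, -0.067], TCP at [0.206, 0.51, 0.205] pointing down, gripper open.
Joint ranges: [-3.03, 3.03], [-0.79, 2.21], [0.23, 2.52], [-1.04, 4.18], [0, 3.07], [-2.55, 2.55]. Speed limits (rad/s): [2.22, 2.22, 2.57, 3.14, 3.14, 3.14].

## Interface

Orientations are given as [roll, pitch, yaw] about the fixed x, y, z axes, in that order (R = Rz(yaw) Ry(pitch) Rx(roll)).
In Python, from station import ctrl, eyes gives the robot as it stands.
- The arm moves only by the tool jog_arm, never from a script. Its argument "moves" is a list of rows, each a list of 3 entries, a list of its own where there are three numbers: the shift along the world's x, y, z in mm, then the turn, a rotation vector about the world's x, y, z in units of 5 degrees (1.0 is 5 degrees), then the finger opening in mm, from 0 to 94. In form: [[[tx, ty, tz], [wx, wy, wz], jaw], ...]. A call has 1 to 5 rows; each row is the pose to reach, as a shift and turn from the pose commanded when the call began; what a row does not reach only later rows make up. A row lasts 1/12 s, in which the tool goes at most 41.7 mm and 7.16 degrees, less where a joint would pass 70% of its speed; a pose out of reach is approached as far as the arm can. A call with a gripper value outside its range is refused whole. The fingers move at their own pace and stop on an object; "squeeze" is the grip in N (left out, the last holds). Time passes only in rows, so rows that repeat a pose let the fingers close. It gives the time, the measured TCP pose, the force and the opening at its end, in the units of the state.
- ctrl.get_obs(): the state, without advancing time (a new reading comes with each control period).
- eyes.camera(name): name is "scene" or "top" or "wrist"; returns a dict with "frame" (384x512x3 uint8, red, green, blue), "vertical_fov" (degrees; the focal length in pixels is half the picture's height over the tangent of half this angle, whatever the lens; pixels are square), "cx", "cy" (the principal point, pixels), "k1" (the pictures are not rectified: a ray, as slopes to the right and down, at radius r is drawn at 1 + k1 r^2 times it, then the intrinsics apply), "eye" and "attitude" of the camera in the world; the wrist camera has in their place "hand_eye" (4x4, takes a point from camera to tool coordinates, whose origin is the TCP and whose axes are the flange's). Camera axes: x right, y down, z forward; pixel columns grow to the right and rows downward; lengths in m; the calibration is good to about 2 mm. A picture is of the moment at which its call begins: read the wrist's pose just before it. There is no depth.
- ctrl.hand_in(): hands the job in, once; it reports no verdict.
The state is a dict: "time_s": time; "qpos": joint angles; "joint_vel": joint speeds; "tau": joint torques, N m; "ee_pos": TCP position; "eef_rot": TCP orientation; "force": force on the tool from outside, world axes, zero at the start; "moment": the same for the moment, N m; "grip_width": finger opening in m.
Only numpy, scipy, OpenCV 4.12 (cv2) and the standard library are available. Lean on these libraries where they do the work, as an engineer would, in place of code of your own. Each camera call takes 0.05 s, during which the arm holds its last target.

## Task

With closed fingertips, slowly push the orange-banded sample canister up the scanner's ramp until it drops into the blue nest against the black stop, staying behind it all the way so that it never rolls back freely; do not lift it. Then press the green scan button fully down and let it go, and finish clear of everything. Do not press the red button, and leave everything else on the bench where it is.

Things in the scene. Friction and masses are not known exactly. Their poses are not given: they have to be found in the camera images.
- loader: White scanner with a loading ramp, fixed, 316 mm long. Origin on the bench under the ramp; x points up the ramp to the stop, y left, z up. In its frame: lip at x = -125 to -119 mm (15 mm high); flat white foot, 10 mm high, to x = -55 mm; grey ramp (9 degrees) to a crest at x = +65 mm; blue nest; black stop face at x = +104 mm (top 62 mm high); scanner head, 67 mm high, to x = +191 mm.
- ramp_foot (a point): Middle of the line where the flat foot ends and the ramp begins: x = -55 mm in the loader's frame, 10 mm above the bench. The channel is 104 mm wide inside; its side walls, 8 mm thick, stand about 16 mm above the foot and ramp.
- crest (a point): Middle of the ramp's upper edge: x = +65 mm in the loader's frame, 29 mm above the bench. Just past it the floor steps 5 mm down to the blue nest floor (24 mm above the bench), which runs 39 mm on to the stop face. The walls beside the nest are 46 mm high.
- nest (a point): Where the centre of the canister lies when it rests in the nest against the stop: in the loader's frame x = 81 mm, y = 0, 47 mm above the bench. The scanner head behind the stop is 150 mm wide.
- canister: Sample canister, a smooth, slippery rigid aluminium cylinder with orange end bands and a white label, 46 mm in diameter, 90 mm long, about 0.18 to 0.35 kg, lying across the channel on the white foot. Origin at its centre; its y axis is the cylinder's axis (its x and z axes turn as it rolls). It rolls freely, and rolls back down the ramp when let go there; the nest keeps it.
- scan_top (a point): Centre of the top of the green scan button (32 mm in diameter), 48 mm above the bench, on a grey box 75 x 75 mm and 30 mm high, with a 48 mm wide round black collar up to 42 mm. It stands left or right of the ramp, the red one on the other side. This point moves with the button.
- scan (a joint): Travel of the green button: 0 up, 0.006 m fully down; springs back; about 1.5 N starts it, 5 N holds it fully down.
- cancel (a joint): Travel of the red cancel button, which looks the same but red, on its own grey box: 0 up, 0.006 m down. Must not be pressed.
- cancel_top (a point): Centre of the top of the red button, 48 mm above the bench.
- spare: Bystander: a blue-banded canister standing on end, 46 mm in diameter, 90 mm high; origin under its centre.
- tips_blue: Bystander: blue pipette-tip rack, 88 x 123 mm, 60 mm high; origin under its centre.
- tips_pink: Bystander: pink pipette-tip rack, 88 x 123 mm, 60 mm high; origin under its centre.
- reagent: Bystander: amber jar, 56 mm in diameter, 75 mm high; origin under its centre.
- dish: Bystander: clear covered dish, 94 mm in diameter, 20 mm high; origin under its centre.
- remote: Bystander: black remote control lying flat, 150 x 45 mm, 19 mm high; origin under its centre.
- pipette: Bystander: white pipette with a red knob, lying flat along its x axis, 250 mm long, 26 mm high; origin on the bench under its handle.
There are look-alikes about, which are no part of the job. Leave any turquoise or yellow look-alike of the canister alone.

How it is judged:
By the outcome, as a careful person would: the job done as asked, in the order asked, and still so for the second after the job is handed in, with the robot touching nothing.
It also fails if it takes over 45 s, if anything falls off the work surface, if the arm or the gripper's body presses on something with over 40 N, if the wrist force passes 120 N, or if a joint passes its speed limit or range.

## Working session

There is one attempt and no reset: what is moved stays moved. The work goes in short steps, Python scripts to look and compute and a tool call to move; the robot and the scene stay as the last step left them, time stands still between calls to the robot, and variables do not carry over. Pictures are saved under pics/ and viewed, and the job is handed in when it is done.

Besides the shell and the picture viewer there is one more tool, called after ">>>" by a JSON object that holds its "method" and its "body", one argument or row to a line. jog_arm: Moves the arm, as the interface text tells. Its arguments: {"type":"object","properties":{"moves":{"type":"array","items":{"type":"array"}},"squeeze":{"type":"number"}},"required":["moves"]}

```bash
mkdir -p pics; python3 - <<'E'
from station import ctrl, eyes
import cv2,json
print(ctrl.get_obs())
for n in("scene","top","wrist"):
    c=eyes.camera(n); cv2.imwrite(f"pics/{n}0.png",cv2.resize(c["frame"][:,:,::-1],(800,600),interpolation=cv2.INTER_CUBIC))
    print(n,{k:v for k,v in c.items() if k!="frame"})
E
```

```text
{'time_s': 0.0, 'qpos': array([ 1.12039410e+00,  3.00463515e-01,  1.52161798e+00, -2.14311990e-05,
        1.32071521e+00, -6.65874245e-02]), 'joint_vel': array([-0.00130247,  0.00095447, -0.00057297, -0.00077576, -0.00077228,
       -0.00046392]), 'tau': array([ 2.31990671e-03, -5.31812668e+01, -3.52729547e+01,  7.09124445e-02,
        2.44874088e-02, -1.19656715e-04]), 'ee_pos': array([0.20583128, 0.50972759, 0.20487489]), 'eef_rot': array([-3.14038989e+00, -5.94033073e-05,  2.75778313e+00]), 'force': array([-0.29931533, -1.10323405, -0.56075302]), 'moment': array([0.01089543, 0.03113182, 0.02009484]), 'grip_width': 0.09414770551475582}
scene {'vertical_fov': 43.84900872829356, 'cx': 252.62788538637895, 'cy': 193.03805886415827, 'k1': 0.020435554155294744, 'eye': array([1.52197232, 0.04483971, 0.83064456]), 'attitude': array([-2.22035865,  0.016012  ,  1.61698164])}
top {'vertical_fov': 50.85450359873798, 'cx': 253.25951312848466, 'cy': 195.23627302890887, 'k1': 0.021711134167774107, 'eye': array([ 0.42820352, -0.02339585,  1.13127765]), 'attitude': array([-3.03500037, -0.01779167, -1.59648246])}
wrist {'vertical_fov': 58.90394439211635, 'cx': 257.2586358082374, 'cy': 188.0085427790509, 'k1': -0.06193683927405587, 'hand_eye': array([[-1.18664298e-04, -9.68362508e-01, -2.49547670e-01,
         7.31685323e-02],
       [ 9.99999967e-01, -1.71514989e-04,  1.90041409e-04,
        -3.27070064e-06],
       [-2.26830141e-04, -2.49547639e-01,  9.68362496e-01,
        -1.79569418e-01],
       [ 0.00000000e+00,  0.00000000e+00,  0.00000000e+00,
         1.00000000e+00]])}
```

View pics/scene0.png

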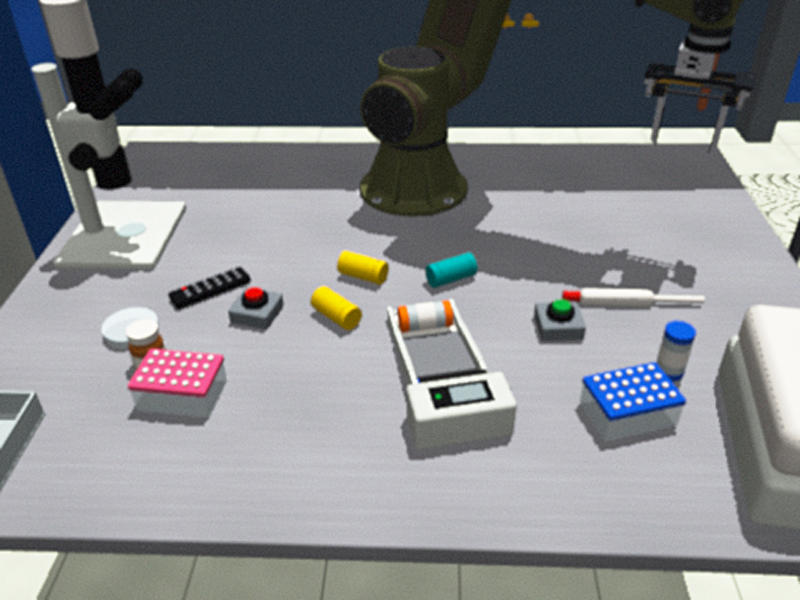

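View pics/top0.png

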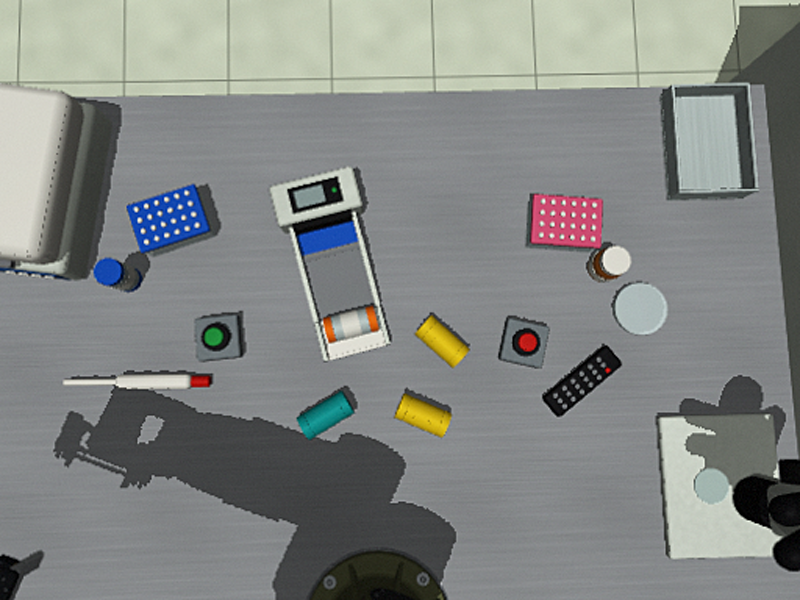

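View pics/wrist0.png

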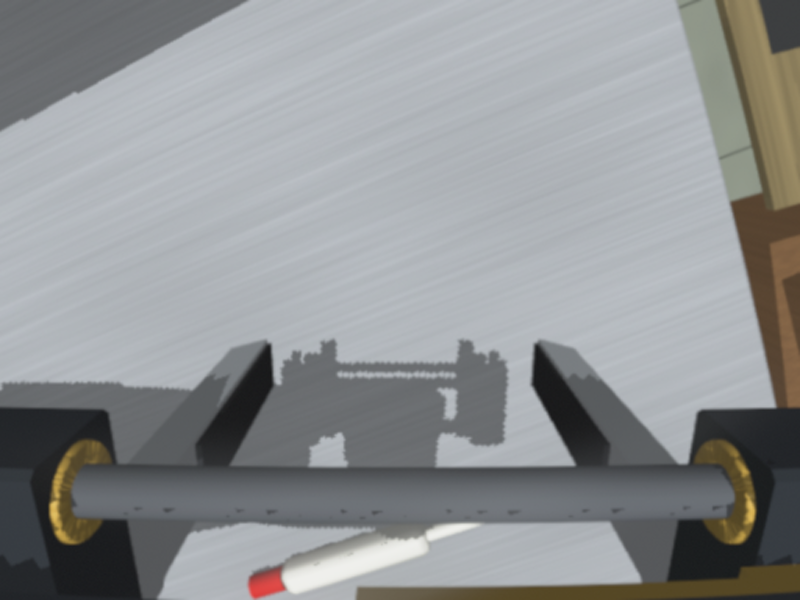

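The orange-banded canister lies in the channel at top (350,323). The look-alikes are turquoise at (327,413) and yellow at (442,340) and (423,413), all outside the channel. Green button is at (214,337) and red at (526,342). I'll enlarge the loader area to confirm and measure.

```bash
cat > h.py <<'E'
import numpy as np,cv2
from scipy.spatial.transform import Rotation as R
def cam(c,T=None):
    h,w=c["frame"].shape[:2]; f=h/2/np.tan(np.radians(c["vertical_fov"]/2))
    if T is None: Rm=R.from_euler('xyz',c["attitude"]).as_matrix(); o=np.array(c["eye"])
    else: M=T@c["hand_eye"]; Rm=M[:3,:3]; o=M[:3,3]
    return f,c["cx"],c["cy"],c["k1"],Rm,o
def pix2w(C,u,v,z):
    f,cx,cy,k,Rm,o=C; d=cv2.undistortPoints(np.array([[[u,v]]],float),np.array([[f,0,cx],[0,f,cy],[0,0,1]]),np.array([k,0,0,0.])).ravel()
    r=Rm@np.array([d[0],d[1],1]); return o+r*(z-o[2])/r[2]
def w2pix(C,p):
    f,cx,cy,k,Rm,o=C; q=Rm.T@(np.asarray(p)-o); a=q[:2]/q[2]; s=1+k*(a@a); return a*s*f+np.array([cx,cy])
def toolT(o):
    T=np.eye(4);T[:3,:3]=R.from_euler('xyz',o["eef_rot"]).as_matrix();T[:3,3]=o["ee_pos"];return T
E
python3 - <<'E'
from station import ctrl, eyes
import cv2
c=eyes.camera("top")["frame"][:,:,::-1]
cv2.imwrite("pics/topc.png",cv2.resize(c[100:240,120:260],(600,600),interpolation=cv2.INTER_CUBIC)) # scale 4.2857
c=eyes.camera("scene")["frame"][:,:,::-1]
cv2.imwrite("pics/scenec.png",cv2.resize(c[180:290,235:385],(800,587),interpolation=cv2.INTER_CUBIC)) # 5.333
E
```

```text
(no output)
```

View pics/topc.png

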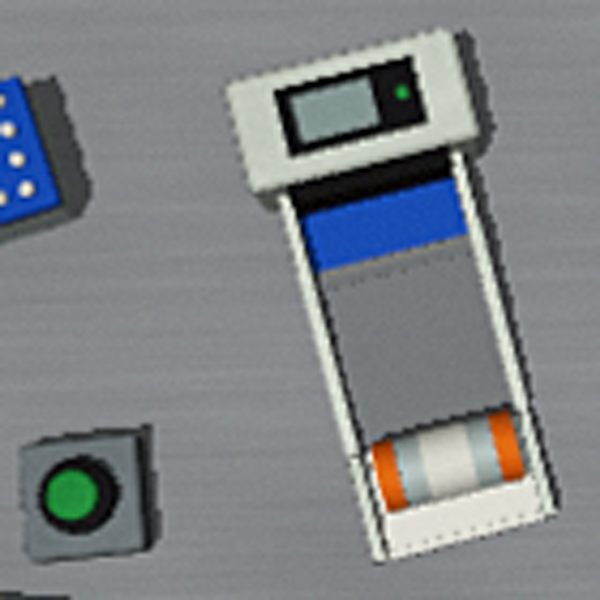

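View pics/scenec.png

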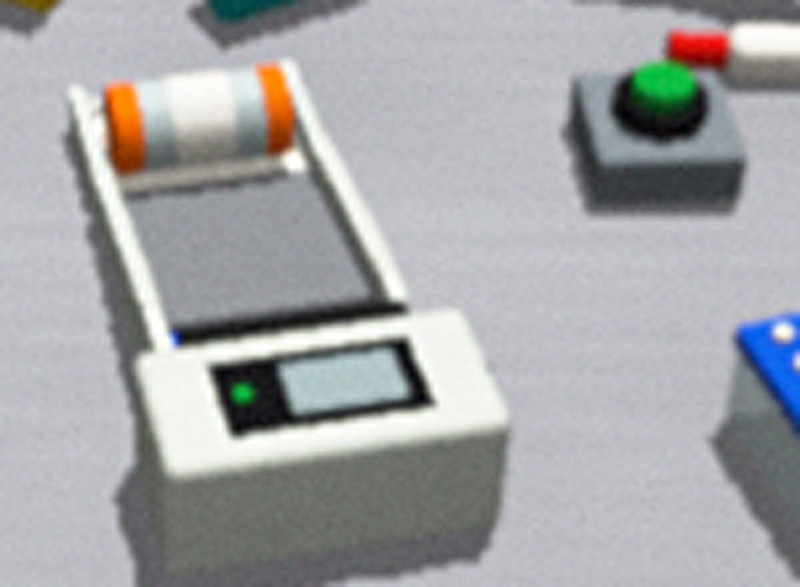

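```bash
cat > fit.py <<'E'
from station import ctrl, eyes
from h import *
from scipy.optimize import least_squares
c=cam(eyes.camera("top")); s=600/140
P=[((226,85),(.191,.075,.067)),((457,30),(.191,-.075,.067)),((318,272),(.065,.052,.029)),((467,237),(.065,-.052,.029)),((378,562),(-.125,.060,.026)),((556,512),(-.125,-.060,.026))]
uv=lambda p:(p[0]/s+120-.4,p[1]/s+100-.4)
cs=cam(eyes.camera("scene"))
us=lambda p:(p[0]/5.333+235-.4,p[1]/5.333+180-.4)
PS=[((175,478),(.191,-.075,.067)),((510,420),(.191,.075,.067))]
def f(x):
    M=R.from_euler('z',x[2]).as_matrix();t=np.array([x[0],x[1],0])
    return np.concatenate([w2pix(c,M@np.array(q)+t)-uv(p) for p,q in P]+[w2pix(cs,M@np.array(q)+t)-us(p) for p,q in PS])
r=least_squares(f,[.6,.05,.2]);print(r.x,np.degrees(r.x[2]),r.fun.round(2))
M=R.from_euler('z',r.x[2]).as_matrix();t=np.array([*r.x[:2],0])
for n,p,z in[("cl",(389,477),.033),("cr",(508,443),.033),("green",(71,494),.048),("foot",(445,462),.056)]:
    w=pix2w(c,*uv(p),z);print(n,w.round(4),"loader",(M.T@(w-t)).round(4))
w=pix2w(cs,*us((665,78)),.048);print("green scene",w)
for n,p in[("red",(526,342)),("pipknob",(211,381))]:
    print(n,pix2w(c,p[0]*.64,p[1]*.64,.02).round(3))
for q in [(-.1,0,.03),(-.055,0,.01),(.065,0,.029),(.081,0,.047)]: print(q,(M@np.array(q)+t).round(4))
E
python3 fit.py
```

```text
[0.58603638 0.0525887  0.24209332] 13.870925386900954 [-1.49 -0.58 -1.45 -1.7  -1.04  0.78  0.64 -0.72 -0.29  0.56  0.73  0.57
 -2.55 -0.96  0.22 -0.34]
cl [0.5052 0.0717 0.033 ] loader [-0.0739  0.038   0.033 ]
cr [ 0.525  -0.0041  0.033 ] loader [-0.0729 -0.0404  0.033 ]
green [0.4984 0.2678 0.048 ] loader [-0.0335  0.2299  0.048 ]
foot [0.512  0.0349 0.056 ] loader [-0.0761  0.0005  0.056 ]
green scene [0.49113798 0.27144764 0.048     ]
red [ 0.476 -0.274  0.02 ]
pipknob [0.422 0.278 0.02 ]
(-0.1, 0, 0.03) [0.489  0.0286 0.03  ]
(-0.055, 0, 0.01) [0.5326 0.0394 0.01  ]
(0.065, 0, 0.029) [0.6491 0.0682 0.029 ]
(0.081, 0, 0.047) [0.6647 0.072  0.047 ]
```

>>> {"method": "jog_arm", "body": {
  "moves": [
    [[267,-485,0],[0,0,7.18],0],
    [[267,-485,0],[0,0,7.18],0],
    [[267,-485,0],[0,0,7.18],0],
    [[267,-485,0],[0,0,7.18],0],
    [[267,-485,0],[0,0,7.18],0]
  ],
  "squeeze": 10
}}

```text
time_s: 0.77
ee_pos: [0.2989, 0.3417, 0.2056]
eef_rot: [3.142, 0.0, -2.949]
force: [0.8, -0.4, 0.6]
grip_width: 0.064
```

>>> {"method": "jog_arm", "body": {
  "moves": [
    [[167,-303,0],[0,0,0],0],
    [[167,-303,0],[0,0,0],0],
    [[167,-303,0],[0,0,0],0],
    [[167,-303,0],[0,0,0],0],
    [[167,-303,0],[0,0,0],0]
  ]
}}

```text
time_s: 1.18
ee_pos: [0.3995, 0.159, 0.2059]
eef_rot: [3.142, 0.001, -2.954]
force: [0.3, 0.4, -1.0]
grip_width: 0.0308
```

>>> {"method": "jog_arm", "body": {
  "moves": [
    [[67,-120,0],[0,0,0],0],
    [[67,-120,0],[0,0,0],0],
    [[67,-120,0],[0,0,0],0],
    [[67,-120,0],[0,0,0],0],
    [[67,-120,0],[0,0,0],0]
  ]
}}

```text
time_s: 1.6
ee_pos: [0.4668, 0.0387, 0.2053]
eef_rot: [-3.142, -0.0, -2.958]
force: [0.2, 0.9, 0.5]
grip_width: 0.0006
```

```bash
python3 - <<'E'
from station import ctrl, eyes
import cv2
o=ctrl.get_obs();print(o["time_s"],o["ee_pos"],o["eef_rot"],o["grip_width"],o["force"])
import pickle
w=eyes.camera("wrist");pickle.dump((o,w),open("w1.pkl","wb"))
cv2.imwrite("pics/w1.png",cv2.resize(w["frame"][:,:,::-1],(800,600),interpolation=cv2.INTER_CUBIC))
E
```

```text
1.6 [0.46681599 0.03869832 0.20529621] [-3.14150140e+00 -4.17384878e-04 -2.95836434e+00] 0.0005723707072397316 [0.22464714 0.94349622 0.47082425]
```

View pics/w1.png

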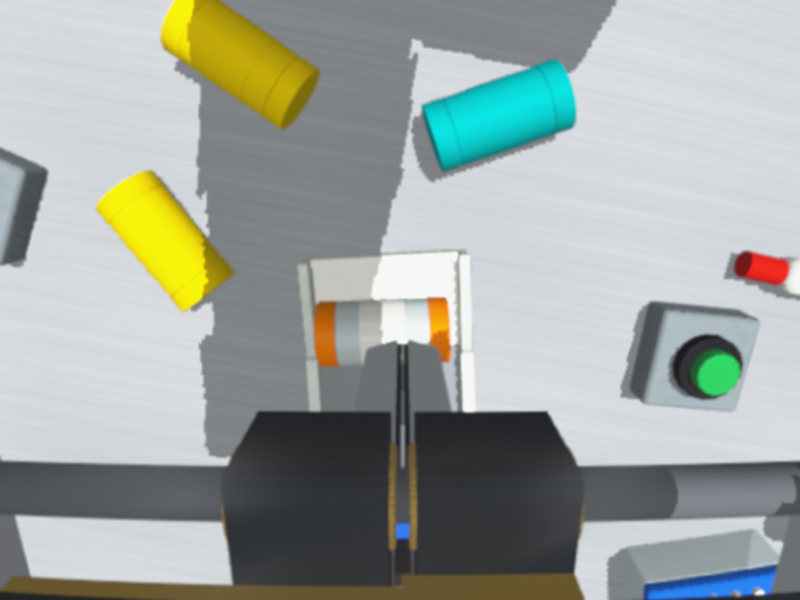

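```bash
python3 - <<'E'
from h import *
import pickle
o,w=pickle.load(open("w1.pkl","rb"))
C=cam(w,toolT(o)); q=.64
lo=np.array([.58604,.05259,0]);M=R.from_euler('z',.24209).as_matrix()
for n,p,z in[("lipR",(300,265),.026),("lipL",(469,251),.026),("inlipR",(311,262),.015),("inlipL",(459,252),.015),("canR",(326,334),.056),("canL",(440,329),.056),("can_back_R",(325,301),.04),("can_back_L",(440,297),.04),("foot/ramp R",(318,367),.01),("green",(716,373),.048)]:
    x=pix2w(C,p[0]*q-.2,p[1]*q-.2,z);print(n,x.round(4),(M.T@(x-lo)).round(4))
cv2.imwrite("pics/w1c.png",cv2.resize(w["frame"][150:240,180:310,::-1],(800,554),interpolation=cv2.INTER_CUBIC))
E
```

```text
lipR [ 0.4783 -0.0303  0.026 ] [-0.1245 -0.0547  0.026 ]
lipL [0.4476 0.0821 0.026 ] [-0.1273  0.0619  0.026 ]
inlipR [ 0.4773 -0.0246  0.015 ] [-0.1241 -0.0489  0.015 ]
inlipL [0.4512 0.0771 0.015 ] [-0.1251  0.0561  0.015 ]
canR [ 0.5138 -0.0027  0.056 ] [-0.0834 -0.0364  0.056 ]
canL [0.4968 0.0698 0.056 ] [-0.0825  0.0381  0.056 ]
can_back_R [ 0.4965 -0.0082  0.04  ] [-0.1015 -0.0375  0.04  ]
can_back_L [0.4797 0.0674 0.04  ] [-0.0997  0.0399  0.04  ]
foot/ramp R [ 0.5576 -0.0089  0.01  ] [-0.0424 -0.0528  0.01  ]
green [0.4964 0.2676 0.048 ] [-0.0355  0.2302  0.048 ]
```

View pics/w1c.png

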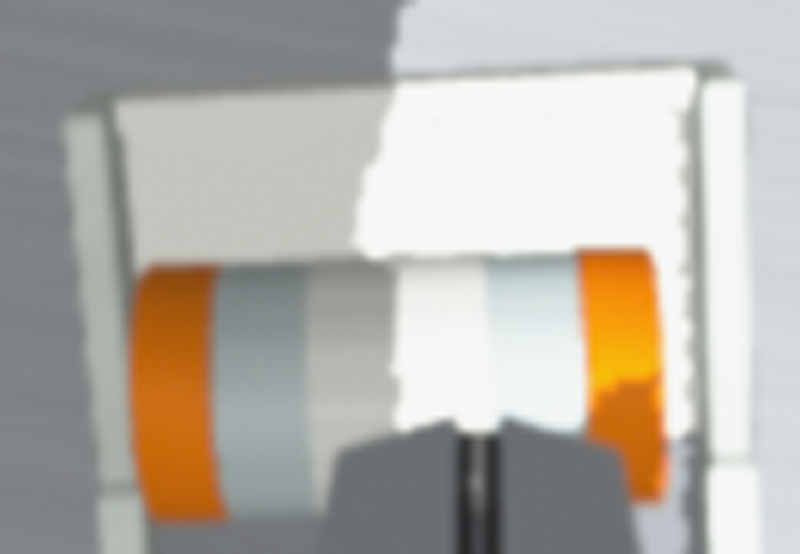

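>>> {"method": "jog_arm", "body": {
  "moves": [
    [[3,-12,0],[0,0,0.7],0],
    [[3,-12,-40],[0,0,0.7],0],
    [[3,-12,-80],[0,0,0.7],0],
    [[3,-12,-115],[0,0,0.7],0],
    [[3,-12,-115],[0,0,0.7],0]
  ]
}}

```text
time_s: 2.07
ee_pos: [0.4653, 0.0304, 0.0854]
eef_rot: [3.139, -0.009, -2.892]
force: [-0.5, 0.8, -0.5]
grip_width: 0.0006
```

>>> {"method": "jog_arm", "body": {
  "moves": [
    [[0,0,0],[0,0,0],0],
    [[0,0,0],[0,0,0],0],
    [[0,0,0],[0,0,0],0]
  ]
}}

```text
time_s: 2.32
ee_pos: [0.4701, 0.0295, 0.093]
eef_rot: [-3.141, 0.004, -2.893]
force: [0.9, 1.2, -0.1]
grip_width: 0.0006
```

>>> {"method": "jog_arm", "body": {
  "moves": [
    [[0,-4,-20],[0,0,0],0],
    [[0,-4,-45],[0,0,0],0],
    [[0,-4,-60],[0,0,0],0],
    [[0,-4,-69],[0,0,0],0],
    [[0,-4,-69],[0,0,0],0]
  ]
}}

```text
time_s: 2.73
ee_pos: [0.469, 0.0251, 0.0214]
eef_rot: [3.141, -0.0, -2.893]
force: [1.2, -0.0, 0.3]
grip_width: 0.0003
```

>>> {"method": "jog_arm", "body": {
  "moves": [
    [[0,0,0],[0,0,0],0],
    [[0,0,0],[0,0,0],0]
  ]
}}

```text
time_s: 2.9
ee_pos: [0.4699, 0.025, 0.023]
eef_rot: [-3.141, 0.002, -2.894]
force: [0.7, -0.2, 0.3]
grip_width: 0.0004
```

```bash
cat > snap.py <<'E'
import sys,cv2,pickle,numpy as np
from station import ctrl, eyes
n=sys.argv[1];o=ctrl.get_obs();print(o["time_s"],o["ee_pos"],o["eef_rot"],o["force"].round(2))
w=eyes.camera("wrist")["frame"];t=eyes.camera("top")["frame"];s=eyes.camera("scene")["frame"]
a=cv2.resize(w[100:292,90:410],(500,300),interpolation=cv2.INTER_CUBIC)
b=cv2.resize(t[100:240,160:260],(300,420),interpolation=cv2.INTER_CUBIC)
d=cv2.resize(s[180:290,235:345],(300,300),interpolation=cv2.INTER_CUBIC)
im=np.zeros((600,800,3),np.uint8);im[:300,:500]=a;im[:420,500:]=b;im[300:,:300]=d
cv2.imwrite(f"pics/{n}.png",im[:,:,::-1])
E
python3 snap.py a1
```

```text
2.9 [0.46988619 0.02501146 0.02301156] [-3.14099930e+00  2.15517753e-03 -2.89351580e+00] [ 0.67 -0.24  0.25]
```

View pics/a1.png

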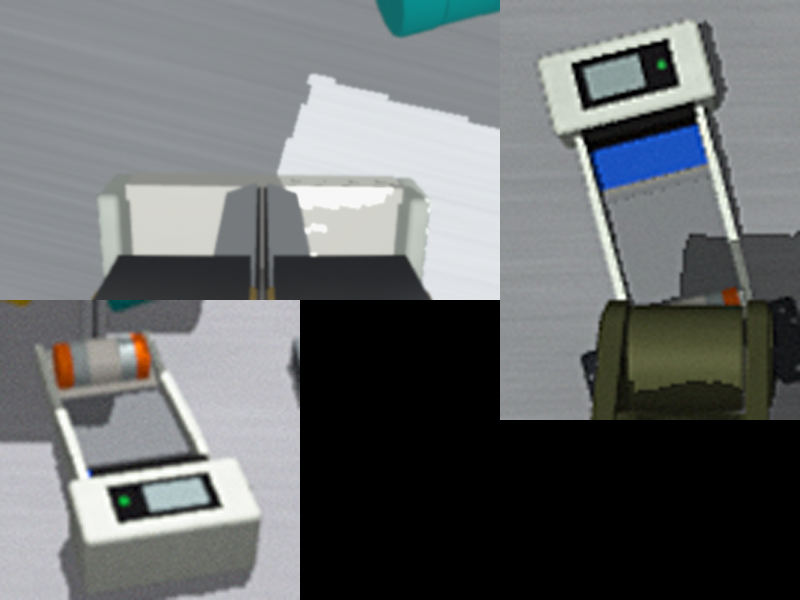

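>>> {"method": "jog_arm", "body": {
  "moves": [
    [[2,0.5,0],[0,0,0],0],
    [[4,1,0],[0,0,0],0],
    [[6,1.5,0],[0,0,0],0],
    [[8,2,0],[0,0,0],0],
    [[10,2.5,0],[0,0,0],0]
  ]
}}

```text
time_s: 3.47
ee_pos: [0.4793, 0.0275, 0.0216]
eef_rot: [-3.142, -0.0, -2.894]
force: [0.3, 0.3, -0.6]
grip_width: 0.0005
```

>>> {"method": "jog_arm", "body": {
  "moves": [
    [[2,0.5,0],[0,0,0],0],
    [[4,1,0],[0,0,0],0],
    [[6,1.5,0],[0,0,0],0],
    [[8,2,0],[0,0,0],0],
    [[10,2.5,0],[0,0,0],0]
  ]
}}

```text
time_s: 3.88
ee_pos: [0.4892, 0.03, 0.0215]
eef_rot: [3.142, -0.0, -2.894]
force: [-0.0, -0.9, 0.0]
grip_width: 0.0006
```

```bash
python3 snap.py a2
```

```text
3.8833 [0.48917328 0.03000723 0.02153356] [ 3.14157546e+00 -6.48931969e-05 -2.89356189e+00] [-0.02 -0.92  0.  ]
```

View pics/a2.png

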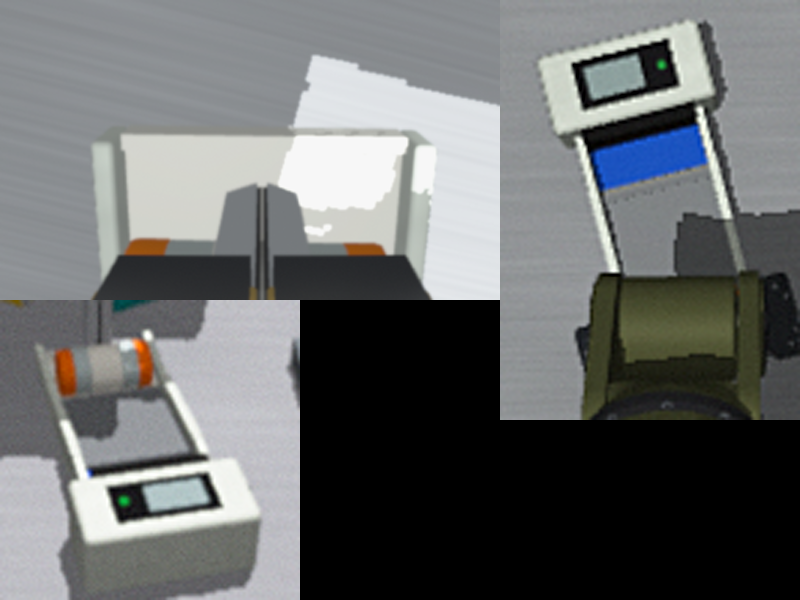

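>>> {"method": "jog_arm", "body": {
  "moves": [
    [[2,0.5,0],[0,0,0],0],
    [[4,1,0],[0,0,0],0],
    [[6,1.5,0],[0,0,0],0],
    [[8,2,0],[0,0,0],0],
    [[10,2.5,0],[0,0,0],0]
  ]
}}

```text
time_s: 4.45
ee_pos: [0.4992, 0.0325, 0.0216]
eef_rot: [3.142, -0.0, -2.894]
force: [1.3, -0.2, -0.1]
grip_width: 0.0005
```

>>> {"method": "jog_arm", "body": {
  "moves": [
    [[2,0.5,0.3],[0,0,0],0],
    [[4,1,0.6],[0,0,0],0],
    [[6,1.5,1],[0,0,0],0],
    [[8,2,1.3],[0,0,0],0],
    [[10,2.5,1.6],[0,0,0],0]
  ]
}}

```text
time_s: 4.87
ee_pos: [0.5092, 0.035, 0.0232]
eef_rot: [3.142, -0.0, -2.894]
force: [-1.9, 0.1, 1.6]
grip_width: 0.0005
```

>>> {"method": "jog_arm", "body": {
  "moves": [
    [[2,0.5,0.3],[0,0,0],0],
    [[4,1,0.6],[0,0,0],0],
    [[6,1.5,1],[0,0,0],0],
    [[8,2,1.3],[0,0,0],0],
    [[10,2.5,1.6],[0,0,0],0]
  ]
}}

```text
time_s: 5.28
ee_pos: [0.5192, 0.0375, 0.0248]
eef_rot: [3.142, 0.0, -2.894]
force: [-0.4, 0.2, 0.4]
grip_width: 0.0005
```

```bash
python3 snap.py a3
```

```text
5.2833 [0.51918979 0.03750395 0.02482167] [ 3.14158326e+00  1.25467274e-05 -2.89363827e+00] [-0.44  0.19  0.35]
```

View pics/a3.png

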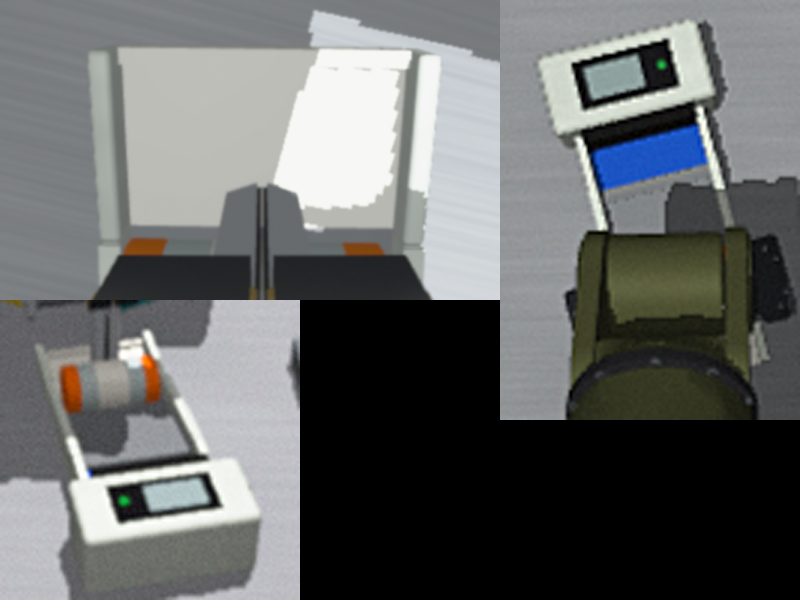

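>>> {"method": "jog_arm", "body": {
  "moves": [
    [[2,0.5,0.3],[0,0,0],0],
    [[4,1,0.6],[0,0,0],0],
    [[6,1.5,1],[0,0,0],0],
    [[8,2,1.3],[0,0,0],0],
    [[10,2.5,1.6],[0,0,0],0]
  ]
}}

```text
time_s: 5.85
ee_pos: [0.5292, 0.04, 0.0264]
eef_rot: [3.142, 0.0, -2.894]
force: [-1.4, 0.2, 0.2]
grip_width: 0.0006
```

>>> {"method": "jog_arm", "body": {
  "moves": [
    [[2,0.5,0.3],[0,0,0],0],
    [[4,1,0.6],[0,0,0],0],
    [[6,1.5,1],[0,0,0],0],
    [[8,2,1.3],[0,0,0],0],
    [[10,2.5,1.6],[0,0,0],0]
  ]
}}

```text
time_s: 6.27
ee_pos: [0.5392, 0.0425, 0.028]
eef_rot: [-3.142, -0.0, -2.894]
force: [-1.4, -0.3, 1.3]
grip_width: 0.0002
```

>>> {"method": "jog_arm", "body": {
  "moves": [
    [[2,0.5,0.3],[0,0,0],0],
    [[4,1,0.6],[0,0,0],0],
    [[6,1.5,1],[0,0,0],0],
    [[8,2,1.3],[0,0,0],0],
    [[10,2.5,1.6],[0,0,0],0]
  ]
}}

```text
time_s: 6.68
ee_pos: [0.5492, 0.045, 0.0296]
eef_rot: [-3.142, 0.0, -2.894]
force: [-1.0, 0.6, 0.8]
grip_width: 0.0006
```

>>> {"method": "jog_arm", "body": {
  "moves": [
    [[2,0.5,0.3],[0,0,0],0],
    [[4,1,0.6],[0,0,0],0],
    [[6,1.5,1],[0,0,0],0],
    [[8,2,1.3],[0,0,0],0],
    [[10,2.5,1.6],[0,0,0],0]
  ]
}}

```text
time_s: 7.1
ee_pos: [0.5592, 0.0475, 0.0312]
eef_rot: [3.142, -0.0, -2.894]
force: [-1.1, 0.1, 0.6]
grip_width: 0.0005
```

>>> {"method": "jog_arm", "body": {
  "moves": [
    [[2,0.5,0.3],[0,0,0],0],
    [[4,1,0.6],[0,0,0],0],
    [[6,1.5,1],[0,0,0],0],
    [[8,2,1.3],[0,0,0],0],
    [[10,2.5,1.6],[0,0,0],0]
  ]
}}

```text
time_s: 7.52
ee_pos: [0.5692, 0.05, 0.0328]
eef_rot: [3.142, -0.0, -2.894]
force: [-1.1, -0.3, 0.6]
grip_width: 0.0005
```

```bash
python3 snap.py a4
```

```text
7.5167 [0.56917323 0.05001856 0.03279726] [ 3.14154541e+00 -3.62298264e-05 -2.89359021e+00] [-1.06 -0.29  0.62]
```

View pics/a4.png

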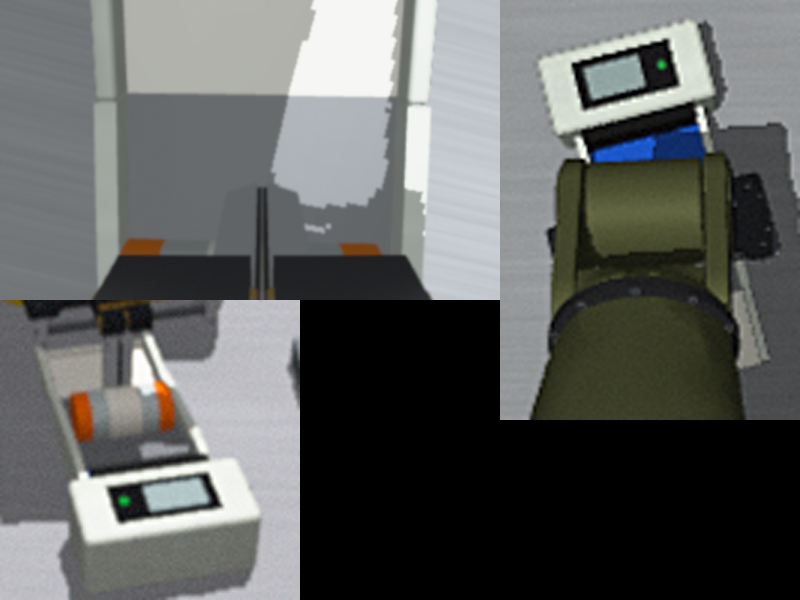

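>>> {"method": "jog_arm", "body": {
  "moves": [
    [[2,0.5,0.3],[0,0,0],0],
    [[4,1,0.6],[0,0,0],0],
    [[6,1.5,1],[0,0,0],0],
    [[8,2,1.3],[0,0,0],0],
    [[10,2.5,1.6],[0,0,0],0]
  ]
}}

```text
time_s: 8.08
ee_pos: [0.5792, 0.0525, 0.0344]
eef_rot: [-3.142, 0.0, -2.894]
force: [-0.7, -0.3, 0.7]
grip_width: 0.0006
```

>>> {"method": "jog_arm", "body": {
  "moves": [
    [[2,0.5,0.3],[0,0,0],0],
    [[4,1,0.6],[0,0,0],0],
    [[6,1.5,1],[0,0,0],0],
    [[8,2,1.3],[0,0,0],0],
    [[10,2.5,1.6],[0,0,0],0]
  ]
}}

```text
time_s: 8.5
ee_pos: [0.5892, 0.055, 0.036]
eef_rot: [-3.142, -0.0, -2.894]
force: [-1.0, 0.7, 1.8]
grip_width: 0.0001
```

>>> {"method": "jog_arm", "body": {
  "moves": [
    [[2,0.5,0.3],[0,0,0],0],
    [[4,1,0.6],[0,0,0],0],
    [[6,1.5,1],[0,0,0],0],
    [[8,2,1.3],[0,0,0],0],
    [[10,2.5,1.6],[0,0,0],0]
  ]
}}

```text
time_s: 8.92
ee_pos: [0.5987, 0.0574, 0.0375]
eef_rot: [3.141, -0.001, -2.894]
force: [-4.6, -1.0, 2.4]
grip_width: 0.0004
```

>>> {"method": "jog_arm", "body": {
  "moves": [
    [[2,0.5,0.3],[0,0,0],0],
    [[4,1,0.6],[0,0,0],0],
    [[6,1.5,1],[0,0,0],0],
    [[8,2,1.3],[0,0,0],0],
    [[10,2.5,1.6],[0,0,0],0]
  ]
}}

```text
time_s: 9.33
ee_pos: [0.6094, 0.06, 0.0392]
eef_rot: [-3.142, 0.0, -2.893]
force: [-0.9, 0.6, -0.3]
grip_width: 0.0007
```

```bash
python3 - <<'E'
from h import *
import pickle
o,w=pickle.load(open("w1.pkl","rb"))
o=dict(ee_pos=[.56917,.05002,.0328],eef_rot=[3.1416,0,-2.8936])
C=cam(w,toolT(o))
for u,v in[(257.7,160.8),(172,160.5),(340,161)]:
    p=pix2w(C,u,v,.01);print(p, (R.from_euler('z',-13.9,degrees=True).as_matrix()@(p-[.5857,.054,0])).round(4))
E
python3 snap.py a5
```

```text
[0.53235354 0.04146251 0.01      ] [-0.0548  0.0006  0.01  ]
[ 0.54481793 -0.00882607  0.01      ] [-0.0548 -0.0512  0.01  ]
[0.52020498 0.08973495 0.01      ] [-0.055   0.0504  0.01  ]
9.3333 [0.60936518 0.06004025 0.03920506] [-3.14150276e+00  4.29768892e-04 -2.89346182e+00] [-0.9   0.6  -0.26]
```

View pics/a5.png

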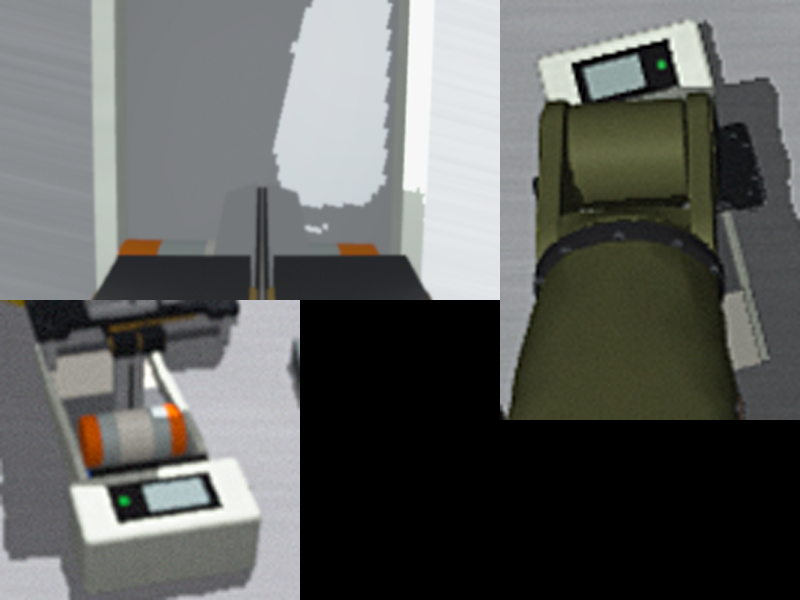

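>>> {"method": "jog_arm", "body": {
  "moves": [
    [[2,0.5,0.3],[0,0,0],0],
    [[4,1,0.6],[0,0,0],0],
    [[6,1.5,1],[0,0,0],0],
    [[8,2,1.3],[0,0,0],0],
    [[10,2.5,1.6],[0,0,0],0]
  ]
}}

```text
time_s: 9.9
ee_pos: [0.6193, 0.0625, 0.0408]
eef_rot: [-3.142, 0.0, -2.894]
force: [-0.5, -0.5, 0.4]
grip_width: 0.0005
```

```bash
python3 snap.py a6
```

```text
9.9 [0.61929832 0.06250978 0.04081998] [-3.14154702e+00  2.31323051e-04 -2.89353651e+00] [-0.51 -0.47  0.37]
```

View pics/a6.png

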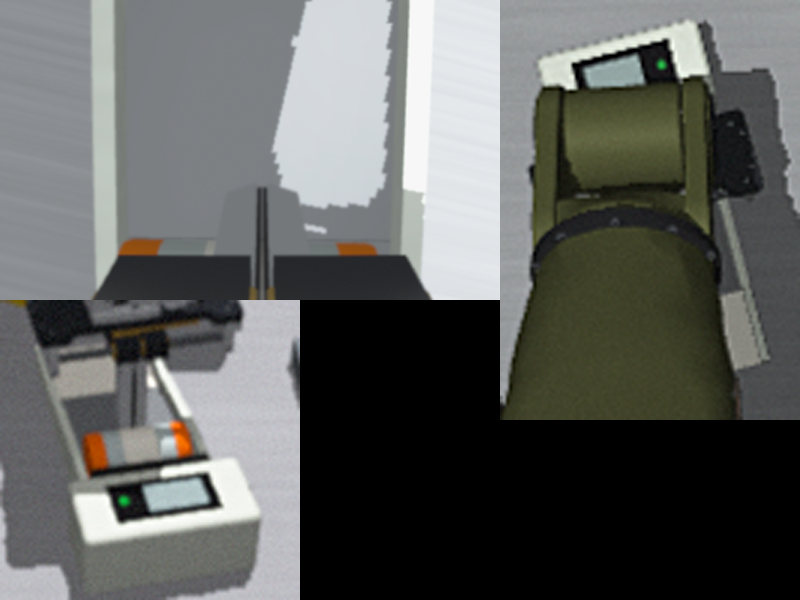

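>>> {"method": "jog_arm", "body": {
  "moves": [
    [[1.5,0.4,0],[0,0,0],0],
    [[3,0.8,0],[0,0,0],0],
    [[4.5,1.1,0],[0,0,0],0],
    [[6,1.5,0],[0,0,0],0],
    [[7.5,1.9,0],[0,0,0],0]
  ]
}}

```text
time_s: 10.47
ee_pos: [0.6267, 0.0644, 0.0408]
eef_rot: [-3.142, -0.0, -2.894]
force: [0.5, 0.3, 0.5]
grip_width: 0.0004
```

```bash
python3 snap.py a7
```

```text
10.4667 [0.62665902 0.06438892 0.04077496] [-3.14158633e+00 -2.32385687e-06 -2.89354118e+00] [0.48 0.25 0.51]
```

View pics/a7.png

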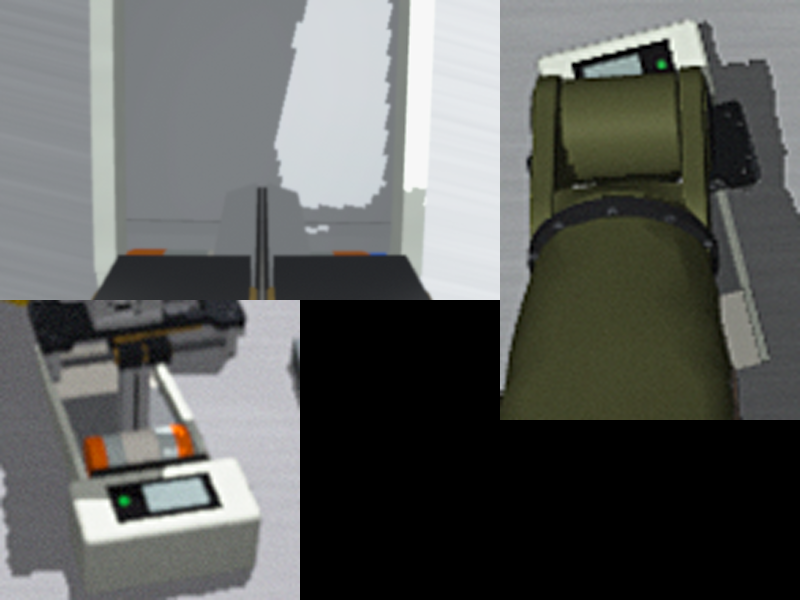

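>>> {"method": "jog_arm", "body": {
  "moves": [
    [[1.3,0.3,0],[0,0,0],0],
    [[2.6,0.6,0],[0,0,0],0],
    [[3.9,1,0],[0,0,0],0],
    [[5.2,1.3,0],[0,0,0],0],
    [[6.5,1.6,0],[0,0,0],0]
  ]
}}

```text
time_s: 11.03
ee_pos: [0.6331, 0.066, 0.0408]
eef_rot: [3.142, -0.0, -2.894]
force: [-2.1, 0.3, 1.8]
grip_width: 0.0003
```

>>> {"method": "jog_arm", "body": {
  "moves": [
    [[1,0.2,0],[0,0,0],0],
    [[1.5,0.4,0],[0,0,0],0],
    [[1.5,0.4,0],[0,0,0],0]
  ]
}}

```text
time_s: 11.28
ee_pos: [0.6333, 0.0661, 0.0407]
eef_rot: [3.141, -0.004, -2.894]
force: [-11.5, -2.6, 6.4]
grip_width: 0.0002
```

```bash
python3 snap.py a8
```

```text
11.2833 [0.633255   0.06605042 0.04069362] [ 3.14132    -0.003808   -2.89356299] [-11.47  -2.63   6.38]
```

View pics/a8.png

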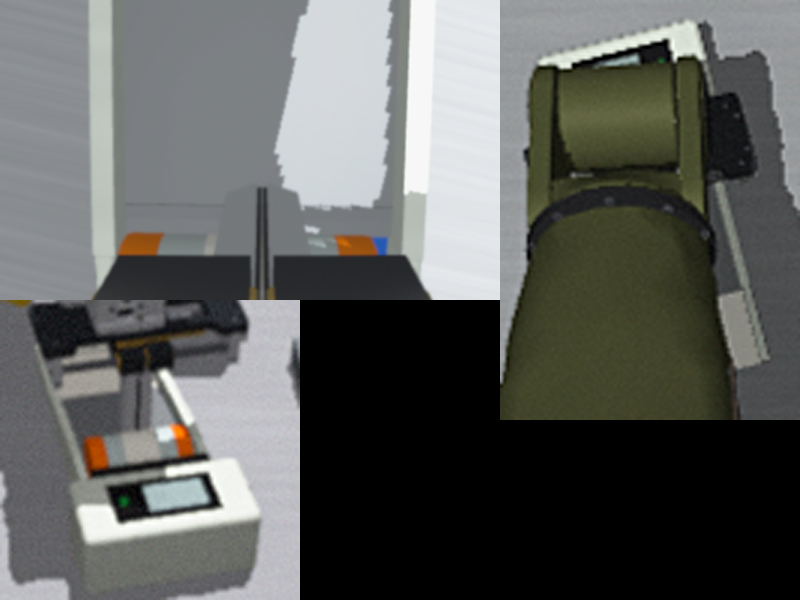

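Seated against the stop, with an 11 N reaction. I'll back off straight down the ramp and rise.

>>> {"method": "jog_arm", "body": {
  "moves": [
    [[-2,-0.5,0],[0,0,0],0],
    [[-4,-1,0],[0,0,0],0],
    [[-8,-2,0],[0,0,0],0],
    [[-14,-3.5,0],[0,0,0],0],
    [[-14,-3.5,0],[0,0,0],0]
  ]
}}

```text
time_s: 11.85
ee_pos: [0.6196, 0.0627, 0.0407]
eef_rot: [3.142, -0.001, -2.894]
force: [0.4, -0.8, -0.2]
grip_width: 0.0004
```

```bash
python3 snap.py a9
```

```text
11.85 [0.61956235 0.06266019 0.04069909] [ 3.14154042e+00 -5.41995918e-04 -2.89355723e+00] [ 0.41 -0.78 -0.24]
```

View pics/a9.png

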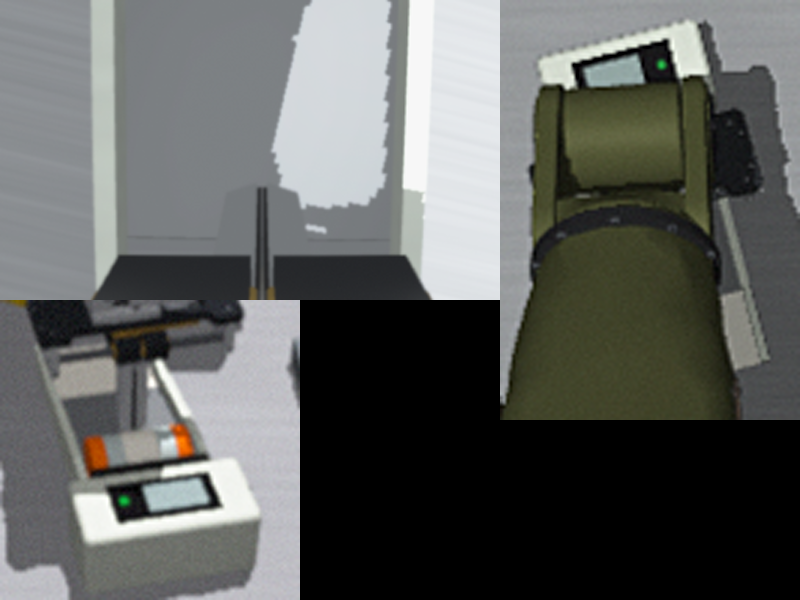

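>>> {"method": "jog_arm", "body": {
  "moves": [
    [[0,0,40],[0,0,0],0],
    [[0,0,80],[0,0,0],0],
    [[-20,35,100],[0,0,0],0],
    [[-40,70,100],[0,0,0],0],
    [[-60,103,100],[0,0,0],0]
  ]
}}

```text
time_s: 12.42
ee_pos: [0.5604, 0.1669, 0.1425]
eef_rot: [3.142, 0.003, -2.895]
force: [0.9, 0.8, -0.3]
grip_width: 0.0007
```

>>> {"method": "jog_arm", "body": {
  "moves": [
    [[-20,34,0],[0,0,0],0],
    [[-40,68,0],[0,0,0],0],
    [[-63,102,0],[0,0,0],0],
    [[-63,102,0],[0,0,0],0],
    [[-63,102,0],[0,0,0],0]
  ]
}}

```text
time_s: 12.83
ee_pos: [0.4967, 0.2694, 0.141]
eef_rot: [3.142, 0.0, -2.89]
force: [0.1, -0.4, 0.4]
grip_width: 0.0004
```

```bash
python3 - <<'E'
from station import ctrl, eyes
import cv2,numpy as np
o=ctrl.get_obs();print(o["time_s"],o["ee_pos"],o["eef_rot"])
w=eyes.camera("wrist");t=eyes.camera("top")["frame"];s=eyes.camera("scene")["frame"]
im=np.zeros((600,800,3),np.uint8);im[:360,:480]=cv2.resize(w["frame"],(480,360));im[:420,500:]=cv2.resize(t[100:240,160:260],(300,420),interpolation=2)
im[360:,:300]=cv2.resize(s[180:290,235:372],(300,240),interpolation=2)
cv2.imwrite("pics/b1.png",im[:,:,::-1])
from h import *
C=cam(w,toolT(o));print(w2pix(C,[.497,.2677,.048]),w2pix(C,o["ee_pos"]))
E
```

```text
12.8333 [0.4966944  0.26940515 0.14100392] [ 3.14154152e+00  4.01561080e-04 -2.89035042e+00]
[254.49529206 190.98394205] [256.37290182 233.73005704]
```

View pics/b1.png

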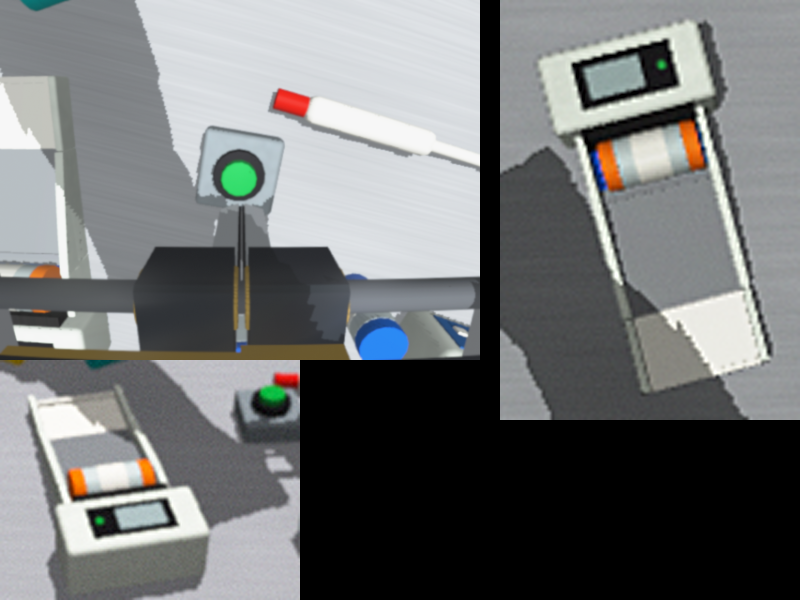

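The canister is in the nest at top crop (650,157), against the stop. The green button appears at wrist pixel (255,191), where predicted, so I'll press it.

>>> {"method": "jog_arm", "body": {
  "moves": [
    [[0,-2,-30],[0,0,0],0],
    [[0,-2,-60],[0,0,0],0],
    [[0,-2,-75],[0,0,0],0],
    [[0,-2,-83],[0,0,0],0],
    [[0,-2,-86],[0,0,0],0]
  ]
}}

```text
time_s: 13.4
ee_pos: [0.4977, 0.2648, 0.0536]
eef_rot: [-3.141, -0.002, -2.895]
force: [-0.3, 0.6, -0.3]
grip_width: 0.0005
```

>>> {"method": "jog_arm", "body": {
  "moves": [
    [[0,0,-2],[0,0,0],0],
    [[0,0,-4],[0,0,0],0],
    [[0,0,-6],[0,0,0],0],
    [[0,0,-8],[0,0,0],0],
    [[0,0,-10],[0,0,0],0]
  ]
}}

```text
time_s: 13.82
ee_pos: [0.4984, 0.2659, 0.0458]
eef_rot: [-3.142, 0.002, -2.894]
force: [-2.2, -5.9, 27.5]
grip_width: 0.0006
```

>>> {"method": "jog_arm", "body": {
  "moves": [
    [[0,0,-1],[0,0,0],0],
    [[0,0,-2],[0,0,0],0],
    [[0,0,-3],[0,0,0],0],
    [[0,0,-3],[0,0,0],0]
  ]
}}

```text
time_s: 14.15
ee_pos: [0.4987, 0.266, 0.0455]
eef_rot: [-3.142, 0.003, -2.893]
force: [-11.2, -9.7, 38.9]
grip_width: 0.0005
```

```bash
python3 - <<'E'
from station import ctrl, eyes
import cv2,numpy as np
o=ctrl.get_obs();print(o["time_s"],o["ee_pos"],o["eef_rot"],o["force"],o["moment"])
w=eyes.camera("wrist");s=eyes.camera("scene")["frame"]
im=np.zeros((600,800,3),np.uint8);im[:300,:400]=cv2.resize(w["frame"],(400,300));im[:,400:]=cv2.resize(s[130:250,320:400],(400,600),interpolation=2)
im[300:,:400]=cv2.resize(w["frame"][180:276,192:320],(400,300),interpolation=2)
cv2.imwrite("pics/b2.png",im[:,:,::-1])
E
```

```text
14.15 [0.49865146 0.26600389 0.04554122] [-3.14152677  0.00338535 -2.89341236] [-11.23755645  -9.72335249  38.91878535] [-1.96011758  2.30280779  0.01900729]
```

View pics/b2.png

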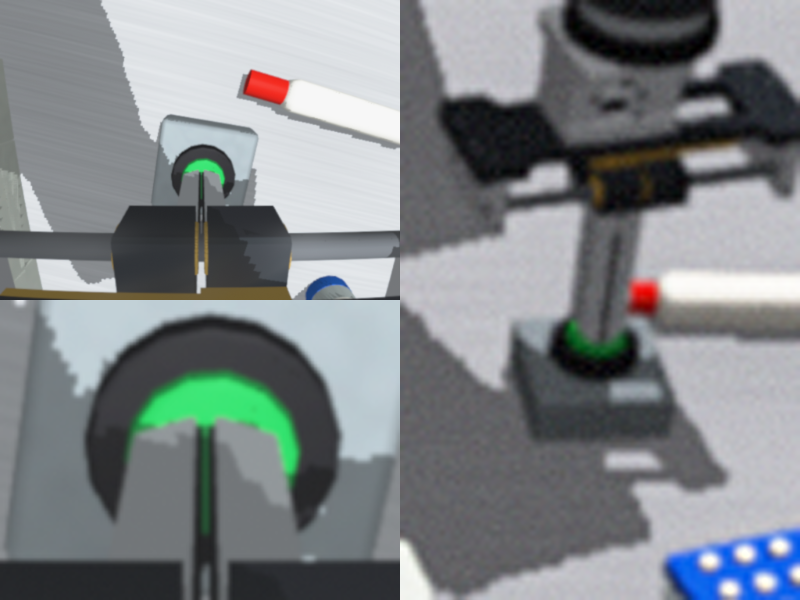

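```bash
python3 - <<'E'
from station import ctrl, eyes
import cv2
from h import *
o=ctrl.get_obs()
w=eyes.camera("wrist");C=cam(w,toolT(o));f=w["frame"]
im=f[180:276,192:320];k=600/96
im=cv2.resize(im,(800,600),interpolation=2)[:,:,::-1].copy()
a=np.linspace(0,2*np.pi,60)
ce=(.497,.2677)
for r,z,col in[(.024,.042,(0,0,255)),(.016,.042,(255,0,0)),(.016,.048,(0,255,255)),(.016,.0455,(255,0,255))]:
    pts=np.array([(w2pix(C,[ce[0]+r*np.cos(t),ce[1]+r*np.sin(t),z])-[192,180]+.5)*k for t in a]).astype(int)
    cv2.polylines(im,[pts],True,col,1)
cv2.circle(im,tuple(((w2pix(C,o["ee_pos"])-[192,180]+.5)*k).astype(int)),4,(0,0,255),-1)
cv2.imwrite("pics/b3.png",im)
E
```

```text
(no output)
```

View pics/b3.png

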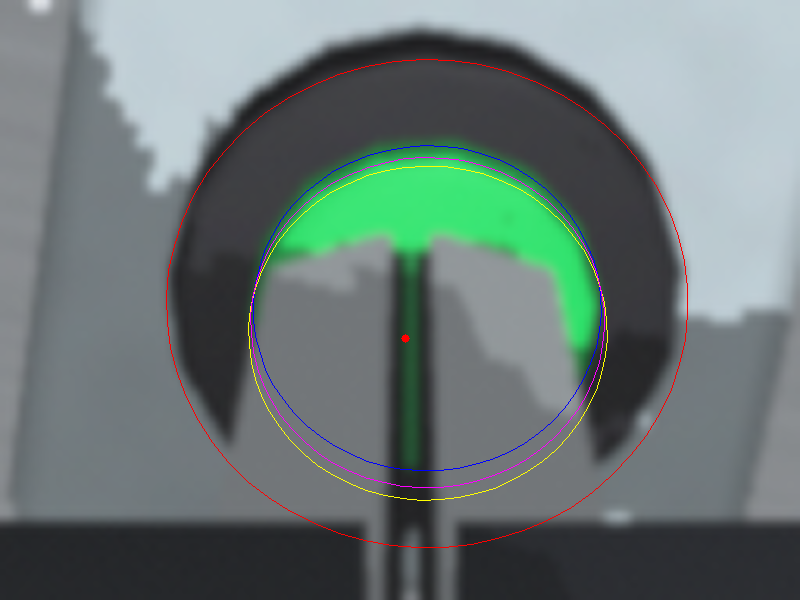

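>>> {"method": "jog_arm", "body": {
  "moves": [
    [[0,0,2],[0,0,0],0],
    [[0,0,4],[0,0,0],0],
    [[0,0,5],[0,0,0],0],
    [[0,0,5],[0,0,0],0],
    [[0,0,5],[0,0,0],0]
  ]
}}

```text
time_s: 14.72
ee_pos: [0.498, 0.266, 0.0471]
eef_rot: [3.141, 0.001, -2.894]
force: [3.5, -1.0, 5.0]
grip_width: 0.0002
```

>>> {"method": "jog_arm", "body": {
  "moves": [
    [[0,0,1],[0,0,0],0],
    [[0,0,1],[0,0,0],0],
    [[0,0,1],[0,0,0],0]
  ]
}}

```text
time_s: 14.97
ee_pos: [0.4976, 0.266, 0.0478]
eef_rot: [3.141, 0.0, -2.893]
force: [4.5, -0.7, 3.7]
grip_width: 0.0007
```

>>> {"method": "jog_arm", "body": {
  "moves": [
    [[0,0,1],[0,0,0],0],
    [[0,0,1],[0,0,0],0],
    [[0,0,1],[0,0,0],0]
  ]
}}

```text
time_s: 15.22
ee_pos: [0.4974, 0.266, 0.0488]
eef_rot: [3.141, 0.0, -2.893]
force: [1.8, 0.6, 4.6]
grip_width: 0.0004
```

>>> {"method": "jog_arm", "body": {
  "moves": [
    [[0,0,1],[0,0,0],0],
    [[0,0,2],[0,0,0],0],
    [[0,0,2],[0,0,0],0]
  ]
}}

```text
time_s: 15.47
ee_pos: [0.4973, 0.2659, 0.0508]
eef_rot: [3.142, -0.001, -2.894]
force: [2.0, 0.7, 2.4]
grip_width: 0.0005
```

The force follows the spring (5 N at z=47 mm, 2.4 N at 51 mm), with a hard stop at 45.5 mm. So the button was fully down, and the measured height is offset by about 4 mm. Now I'll let it go and retreat.

>>> {"method": "jog_arm", "body": {
  "moves": [
    [[0,0,3],[0,0,0],0],
    [[0,0,10],[0,0,0],0],
    [[0,0,30],[0,0,0],0],
    [[0,0,60],[0,0,0],0],
    [[0,0,95],[0,0,0],0]
  ]
}}

```text
time_s: 15.88
ee_pos: [0.4963, 0.2653, 0.1458]
eef_rot: [-3.141, -0.004, -2.894]
force: [-0.4, 0.6, 0.4]
grip_width: 0.0006
```

>>> {"method": "jog_arm", "body": {
  "moves": [
    [[-30,25,20],[0,0,0],0],
    [[-60,50,40],[0,0,0],0],
    [[-90,75,50],[0,0,0],0],
    [[-120,100,50],[0,0,0],0],
    [[-120,100,50],[0,0,0],0]
  ]
}}

```text
time_s: 16.3
ee_pos: [0.3731, 0.3691, 0.1971]
eef_rot: [3.14, 0.0, -2.889]
force: [-0.3, 1.2, -0.6]
grip_width: 0.0007
```

>>> {"method": "jog_arm", "body": {
  "moves": [
    [[0,0,0],[0,0,0],0],
    [[0,0,0],[0,0,0],0],
    [[0,0,0],[0,0,0],0]
  ]
}}

```text
time_s: 16.55
ee_pos: [0.3781, 0.365, 0.1956]
eef_rot: [-3.141, -0.001, -2.895]
force: [-0.6, 0.4, 0.5]
grip_width: 0.0005
```

```bash
python3 - <<'E'
from station import ctrl, eyes
import cv2,numpy as np
o=ctrl.get_obs();print(o["time_s"],o["ee_pos"],o["force"],abs(o["joint_vel"]).max())
t=eyes.camera("top")["frame"];s=eyes.camera("scene")["frame"]
cv2.imwrite("pics/c1.png",cv2.resize(t[:,:,::-1],(800,600),interpolation=2))
im=np.zeros((600,800,3),np.uint8)
im[:,:400]=cv2.resize(s[150:285,235:325],(400,600),interpolation=2);im[:400,400:]=cv2.resize(s[175:255,320:400],(400,400),interpolation=2)
cv2.imwrite("pics/c2.png",im[:,:,::-1])
E
```

```text
16.55 [0.37814253 0.36504333 0.19557113] [-0.59959184  0.42742364  0.4873543 ] 0.0101142699318053
```

View pics/c1.png

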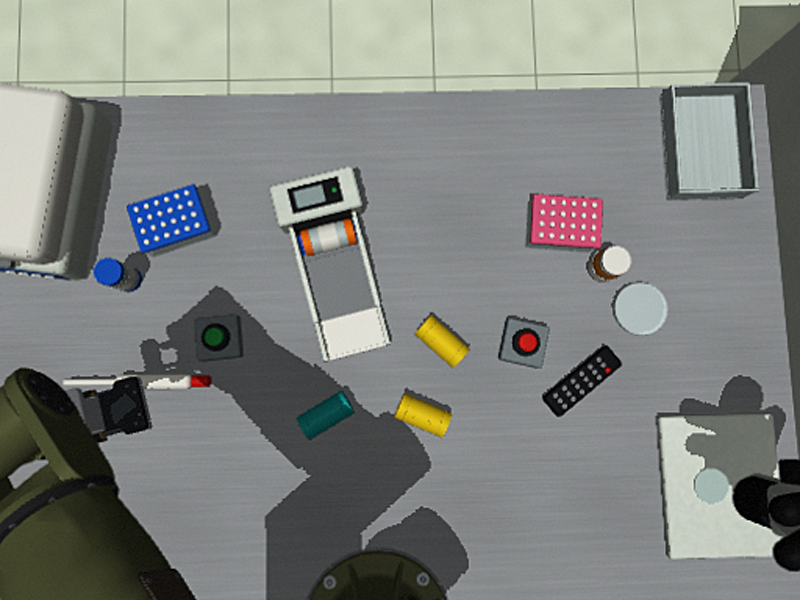

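View pics/c2.png

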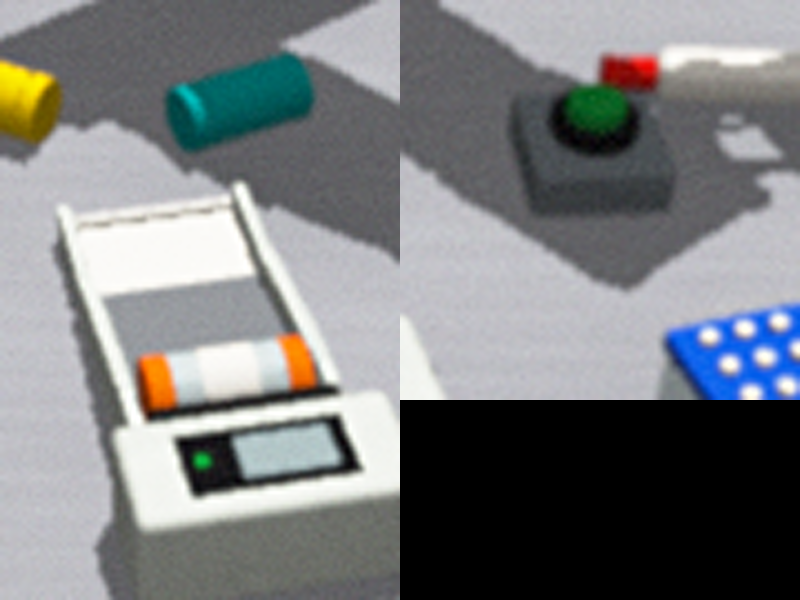

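```bash
python3 -c "
from station import ctrl
print(ctrl.hand_in())"
```

```text
the job is handed in; nothing more can be done
None
```

I pushed the orange-banded canister up the ramp with closed fingertips, at about 25 mm/s. The fingertips stayed behind it until it dropped into the blue nest. I then pressed the green button, let it go, and retreated. The job was handed in at about 16.6 s.

**Final pictures:** the canister lies in the nest against the black stop. The green button is back up, and the red button and the other objects are where they were. The gripper is clear and reads no contact force.

**Canister seating:** a gentle last push against the stop read about 11 N, and the canister stayed put when I backed off. On the ramp there was one brief 4.6 N bump just before the crest, and it passed on its own. At the crest the canister rolled a few millimetres ahead of the fingers into the nest.

**Check that disagreed:** the button's hard stop came at a measured tip height of 45.5 mm, not the nominal 42 mm. I take it as fully down for two reasons:
- It resisted with 39 N at that height.
- On release the force fell with height as the spring should (5 N down to 2.4 N), with contact still felt near 51 mm. That points to a height offset of about 4 mm, not a partial press.

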